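Roll down the edge strip of a test mirror mount

ROBOT

A 6-joint arm with a two-finger parallel gripper is mounted at the origin on the work surface. World frame = base frame: x ahead of the robot, y to its left, z up, the work surface at z = 0. Lengths are in mm, angles in rad, forces in N, time in s.
With the tool pointing down it reaches from about 350 to 975 mm from the base axis. Payload 7.1 kg.
Tool frame: the origin (TCP) lies at the very end of the fingers, on their centre line; the grasp point (between the pads) lies 19 mm behind it (ctrl.grip_point_offset is the distance from the TCP to the grasp point, in mm); z points along the fingers, y is the direction in which the jaws open and shut (so a half turn about z gives the same grasp; the last joint's range is limited). The gripper opens to 88 mm and grips with 3 to 60 N. Pads are 20 mm wide; open, the fingers measure 115 mm over their backs; the gripper's body (75 mm by 178 mm) begins 61 mm behind the grasp point.
Start: joints at [1.297, 0.423, 1.63, -0, 1.089, -0.019], TCP at [157.501, 604.813, 222.675] pointing down, gripper open.
Joint ranges: [-3, 3], [-0.9, 2.11], [0.09, 2.58], [-1.31, 4.45], [0.11, 2.69], [-2.54, 2.54]. Speed limits (rad/s): [2.39, 2.39, 3.01, 3.14, 3.14, 3.14].

INTERFACE

Orientations are given as a rotation vector (axis times angle).
In Python, from workcell import ctrl gives the robot as it stands.
- The arm moves only by the tool move_arm, never from a script. Its argument "increments" is one flat list of numbers, 5 for each row, row after row: the closure in counts, from 0 (fully open) to 255 (shut), then the shift along the tool's x, y, z in mm, then the turn about the tool's z in degrees. In form: [grip, dx, dy, dz, yaw, grip, dx, dy, dz, yaw, ...]. A call has 1 to 12 rows; each row is the pose to reach, as a shift and turn from the pose measured when the call began, along the tool's axes at that moment; what a row does not reach only later rows make up. A row lasts 1/8 s, in which the tool goes at most 62.5 mm and 10.7 degrees, less where a joint would pass 70% of its speed; a pose out of reach is approached as far as the arm can. A call with a gripper value outside its range is refused whole. The fingers move at their own pace and stop on an object; the grip force is fixed at half the most. Time passes only in rows, so rows that repeat a pose let the fingers close. It gives the time, the measured TCP pose, the force and the opening at its end, in the units of the state.
- ctrl.get_obs(): the state, without advancing time (a new reading comes with each control period).
- ctrl.get_image(name): name is "side" or "top" or "wrist"; returns a dict with "frame" (420x560x3 uint8, red, green, blue), "vertical_fov" (degrees; the focal length in pixels is half the picture's height over the tangent of half this angle, whatever the lens; pixels are square), "cx", "cy" (the principal point, pixels), "distortion" ([k1, k2, p1, p2, k3] as OpenCV has them; the pictures are not rectified), "pose" (4x4, takes a point from camera to world coordinates); the wrist camera has in their place "mount" (4x4, takes a point from camera to tool coordinates, whose origin is the TCP and whose axes are the flange's). Camera axes: x right, y down, z forward; pixel columns grow to the right and rows downward; lengths in mm; the calibration is good to about 2 mm. A picture is of the moment at which its call begins: read the wrist's pose just before it. There is no depth.
- ctrl.close_job(): hands the job in, once; it reports no verdict.
The state is a dict: "t": time; "qpos": joint angles; "qvel": joint speeds; "joint_torque": joint torques, N m; "ee_pos": TCP position; "orientation": TCP orientation; "ft_force": force on the tool from outside, world axes, zero at the start; "moment": the same for the moment, N m; "width": finger opening in mm.
Only numpy, scipy, OpenCV 4.12 (cv2) and the standard library are available. Lean on these libraries where they do the work, as an engineer would, in place of code of your own. Each camera call takes 0.05 s, during which the arm holds its last target.

TASK

Take the hand roller from its stand and roll it along the brass edge strip of the mirror mount, starting at the end by the round stud, with a firm pressure of about 15 N (at least 10 N on every section and never more than 22 N), so that every section is pressed down onto its seat. Work with the roller only, do not touch the mirror or push the other things about, and finally stand the roller back upright in its stand.

Things in the scene. Friction and masses are not known exactly. Their poses are not given: they have to be found in the camera images.
- board: mirror mount, fixed: walnut board 130 x 240 mm (its x, y), top face 34 mm above its origin (under its centre); its height over the table varies from job to job. The edge strip runs along y at x = -45 mm. A round silvered mirror 80 mm across, 6 mm proud of the board, lies at x +18, y 0 mm. A round brass stud (14 mm across, 6 mm high) at x -45, y +96 mm marks the end where rolling starts.
- strip_first (a point): nominal centre of the seated top of section 1 of the edge strip, next to the stud (board x -45, y +56, z +45 mm). y along the strip towards the stud, z up. The seat under the strip is not true: its height and slope differ each time and are not seen beforehand; seated tops lie up to 8 mm above or below this level, and slope up to 0.03 rad and bow 1 mm along the strip, so follow them by force.
- strip_last (a point): the same for section 5 at the other end (board x -45, y -56, z +45 mm). Same axes.
- mirror: the silvered mirror on the board, 80 mm across, origin under its centre; not to be touched
- roller: hand roller, 0.3 to 0.5 kg, upright. Steel wheel 40 mm diameter, 24 mm wide: axle along x, 20 mm above the origin, rolls along y. Fork 38 mm over the cheeks (x); steel crown plate 56 (x) x 60 (y) mm, 44 to 50 mm above the origin; upright square walnut handle 24 x 24 mm, 50 to 100 mm above the origin. Origin: lowest point of the wheel, under the handle's centre; z along the handle.
- wheel (a joint): turn of the roller's wheel on its axle, rad, free; 0 at the start; 20 mm of travel per rad
- rest: fixed walnut stand for the roller: open-topped well, inside 46 (x) x 50 (y) mm, walls 8 mm thick, rim 60 mm above its origin (centre of the underside), foot 78 x 82 mm. The roller hangs in it with the crown plate lying on the rim: its origin is then 16 mm above the stand's, its axes along the stand's (either way round).
- strip0 (a joint): how far section 1 of the edge strip (1 is next to the stud) has been pressed down, m: 0 stands 4 mm above its own seat, 0.004 fully seated. Brass sections, 14 mm wide and 27 mm long at 28 mm pitch, in a row, the top edges at each end eased by ramps 3.5 mm long and 1.2 mm deep; each slides straight down on friction pins when pressed with about 6 N and stays there. Seated, the tops stand 3 to 18 mm over the board.
- strip1 (a joint): how far section 2 of the edge strip (1 is next to the stud) has been pressed down, m: 0 stands 4 mm above its own seat, 0.004 fully seated. Brass sections, 14 mm wide and 27 mm long at 28 mm pitch, in a row, the top edges at each end eased by ramps 3.5 mm long and 1.2 mm deep; each slides straight down on friction pins when pressed with about 6 N and stays there.
- strip2 (a joint): how far section 3 of the edge strip (1 is next to the stud) has been pressed down, m: 0 stands 4 mm above its own seat, 0.004 fully seated. Brass sections, 14 mm wide and 27 mm long at 28 mm pitch, in a row, the top edges at each end eased by ramps 3.5 mm long and 1.2 mm deep; each slides straight down on friction pins when pressed with about 6 N and stays there.
- strip3 (a joint): how far section 4 of the edge strip (1 is next to the stud) has been pressed down, m: 0 stands 4 mm above its own seat, 0.004 fully seated. Brass sections, 14 mm wide and 27 mm long at 28 mm pitch, in a row, the top edges at each end eased by ramps 3.5 mm long and 1.2 mm deep; each slides straight down on friction pins when pressed with about 6 N and stays there.
- strip4 (a joint): how far section 5 of the edge strip (1 is next to the stud) has been pressed down, m: 0 stands 4 mm above its own seat, 0.004 fully seated. Brass sections, 14 mm wide and 27 mm long at 28 mm pitch, in a row, the top edges at each end eased by ramps 3.5 mm long and 1.2 mm deep; each slides straight down on friction pins when pressed with about 6 N and stays there.
- lamp: squat white porcelain lamp base, 90 mm across the foot, 58 mm high; a bystander, origin under its centre
- eyepiece_a: brass eyepiece, 36 mm across, 40 mm high; a bystander, origin under its centre
- eyepiece_b: brass eyepiece, 36 mm across, 34 mm high; a bystander, origin under its centre
- reticle: cast-iron reticle holder: foot 60 x 44 mm with an upright ring, 59 mm high; a bystander, origin under its centre
- gauge: steel feeler gauge set in a nickel sleeve, lying, 22 x 107 x 14 mm; a bystander, origin under its centre
- setring: brass setting ring lying flat, 52 mm across, 14 mm high; a bystander, origin under its centre
There are look-alikes about, which are no part of the job. Several things have the shape of the roller; the one meant has the colours described above.

How it is judged:
By the outcome, as a careful person would: the job done as asked, in the order asked, and still so for the second after the job is handed in, with the robot touching nothing.
It also fails if it takes over 72 s, if anything falls off the work surface, if the arm or the gripper's body presses on something with over 40 N, if the wrist force passes 120 N, or if a joint passes its speed limit or range.

## Working session

There is one attempt and no reset: what is moved stays moved. The work goes in short steps, Python scripts to look and compute and a tool call to move; the robot and the scene stay as the last step left them, time stands still between calls to the robot, and variables do not carry over. Pictures are saved under pics/ and viewed, and the job is handed in when it is done.

Besides the shell and the picture viewer there is one more tool, called after ">>>" by a JSON object that holds its "fn" and its "kwargs". move_arm: Moves the arm, as the interface text tells. Its arguments: {"type":"object","properties":{"increments":{"type":"array","items":{"type":"number"}}},"required":["increments"]}

```bash
ls; mkdir -p pics
python3 - <<'E'
from workcell import ctrl
import cv2,json
o=ctrl.get_obs(); print({k:o[k] for k in o})
for n in ["top","side","wrist"]:
    d=ctrl.get_image(n); cv2.imwrite(f"pics/{n}0.png",d["frame"][:,:,::-1])
    print(n,{k:(v.tolist() if hasattr(v,'tolist') else v) for k,v in d.items() if k!="frame"})
E
```

```text
pics
{'t': 0.0, 'qpos': array([ 1.29703279e+00,  4.23806298e-01,  1.63068270e+00, -4.17620764e-05,
        1.08860203e+00, -1.89886737e-02]), 'qvel': array([-3.55404006e-04,  4.35478153e-04, -4.90710440e-04, -3.56317721e-05,
        7.43849472e-04,  3.48546025e-04]), 'joint_torque': array([ 3.25545725e-04, -5.44631982e+01, -2.73657399e+01,  6.43350673e-02,
        2.28918577e-02, -1.13746294e-04]), 'ee_pos': array([157.3470513 , 604.29799038, 221.92613448]), 'orientation': array([-3.99064475e-01, -3.11595945e+00,  2.33681773e-03]), 'ft_force': array([ 0.49906538, -0.25542505, -0.47511328]), 'moment': array([-0.00428742, -0.02592401, -0.04107583]), 'width': 87.83313011039445}
top {'vertical_fov': 42.86878978081447, 'cx': 277.7789081636191, 'cy': 202.37876783320536, 'distortion': [0.07411415081083443, 0.0, 0.0, 0.0, 0.0], 'pose': [[0.0016217827120801468, -0.9986422584777023, 0.0520673544880932, 505.7038809205533], [-0.9999053060964413, -0.0009078980626325889, 0.013731517078961072, -19.18790035692003], [-0.013665601377792698, -0.05208469356405804, -0.9985491655573707, 1109.062313341846]
[... 203 characters left out ...]
, -0.2439068726062278, 0.22171659646855682, 411.87578897192475], [-0.3292176492548772, 0.6645692528330002, -0.6707931481523055, 537.576206639129], [0.016265026075730212, -0.706298198839865, -0.7077275628674629, 632.8837448048151], [0.0, 0.0, 0.0, 1.0]]}
wrist {'vertical_fov': 60.80330671768237, 'cx': 276.36132283236304, 'cy': 210.64262643309945, 'distortion': [0.007978097215973581, 0.0, 0.0, 0.0, 0.0], 'mount': [[0.0013128598661207354, -0.9665232621242288, -0.2565756422026651, 69.70361418865869], [0.9999988750750061, 0.0014550381737354432, -0.0003642974529443023, 0.0821900296187339], [0.0007254293164587942, -0.2565748753028072, 0.9665240851192767, -163.11054954360853], [0.0, 0.0, 0.0, 1.0]]}
```

View pics/top0.png

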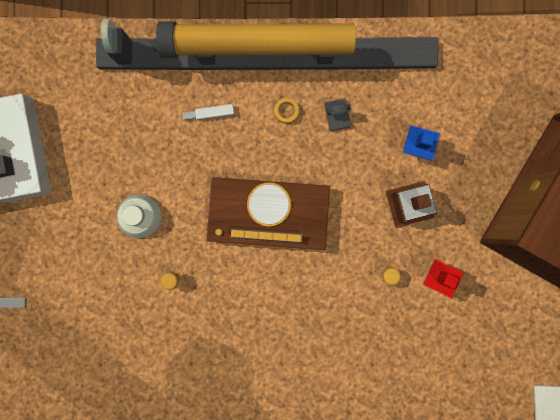

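View pics/side0.png

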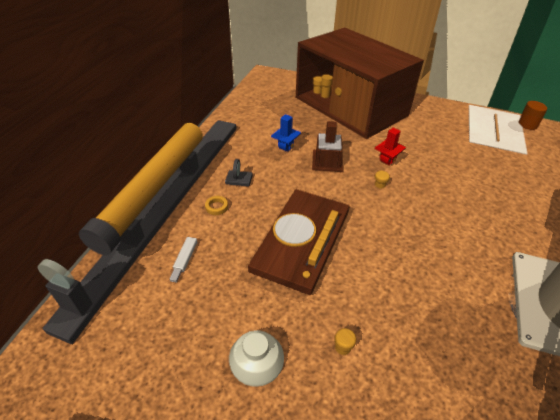

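View pics/wrist0.png

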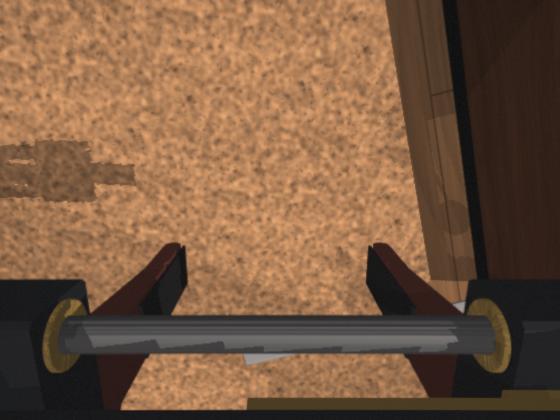

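Top view: three roller-shaped things. Blue is at (421,143), red at (444,279), and one with a steel plate and walnut handle is at (415,204), in the walnut stand. The last fits the description. I'll confirm it and read pixel positions in enlarged crops.

```bash
cat > h.py <<'E'
import numpy as np,cv2
from scipy.spatial.transform import Rotation as R
from workcell import ctrl
def cam(d,pose=None):
    h=d["frame"].shape[0]; f=h/2/np.tan(np.radians(d["vertical_fov"])/2)
    K=np.array([[f,0,d["cx"]],[0,f,d["cy"]],[0,0,1]]); D=np.array(d["distortion"],float)
    T=np.array(d["pose"]) if pose is None else pose
    return K,D,T
def wpose(d,o):
    T=np.eye(4); T[:3,:3]=R.from_rotvec(o["orientation"]).as_matrix(); T[:3,3]=o["ee_pos"]
    return T@np.array(d["mount"])
def onz(c,uv,z):
    K,D,T=c
    p=cv2.undistortPoints(np.array(uv,float).reshape(-1,1,2),K,D).reshape(-1,2)
    r=np.c_[p,np.ones(len(p))]@T[:3,:3].T
    s=(np.asarray(z)-T[2,3])/r[:,2]
    return T[:3,3]+r*s[:,None]
def proj(c,P):
    K,D,T=c; Ti=np.linalg.inv(T)
    return cv2.projectPoints(np.array(P,float).reshape(-1,1,3),cv2.Rodrigues(Ti[:3,:3])[0],Ti[:3,3],K,D)[0].reshape(-1,2)
def crop(fr,x0,y0,w,h,s,name):
    cv2.imwrite(name,cv2.resize(fr[y0:y0+h,x0:x0+w,::-1],None,fx=s,fy=s,interpolation=cv2.INTER_CUBIC))
E
python3 - <<'E'
from h import *
fr=cv2.imread("pics/top0.png")[:,:,::-1]
crop(fr,375,170,80,65,9,"pics/c_roller.png")
crop(fr,200,170,140,90,5.7,"pics/c_board.png")
fs=cv2.imread("pics/side0.png")[:,:,::-1]
crop(fs,250,90,160,120,5,"pics/c_side.png")
E
```

```text
(no output)
```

View pics/c_roller.png

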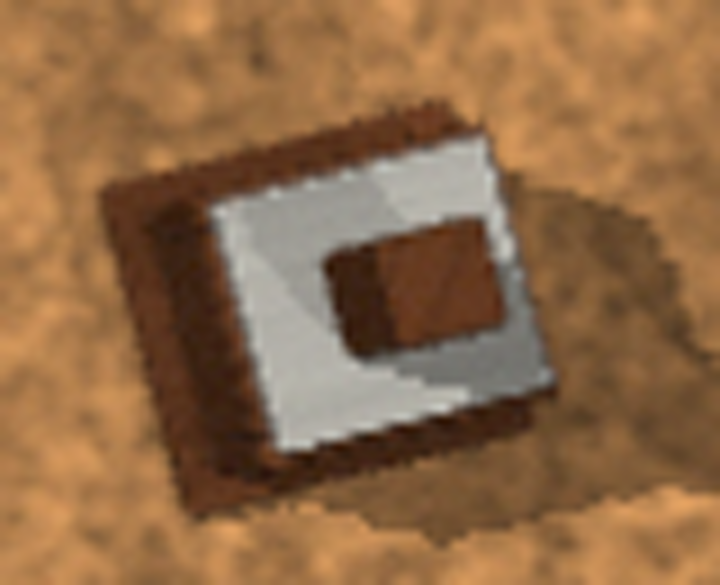

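View pics/c_board.png

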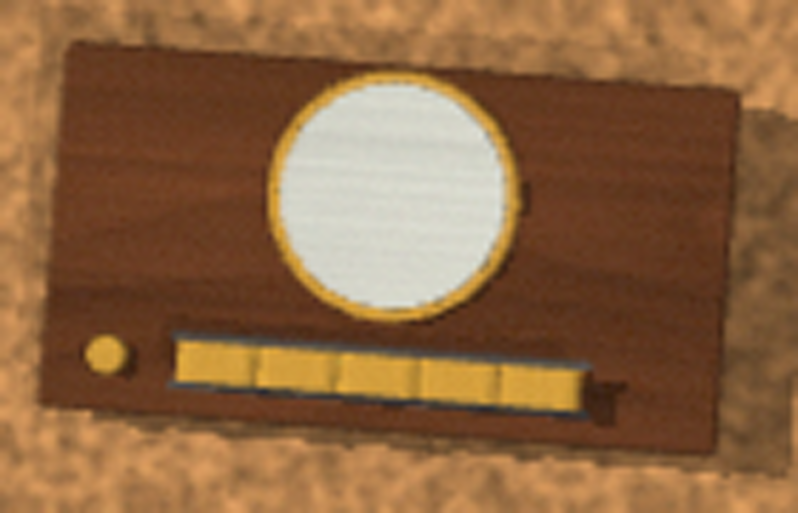

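View pics/c_side.png

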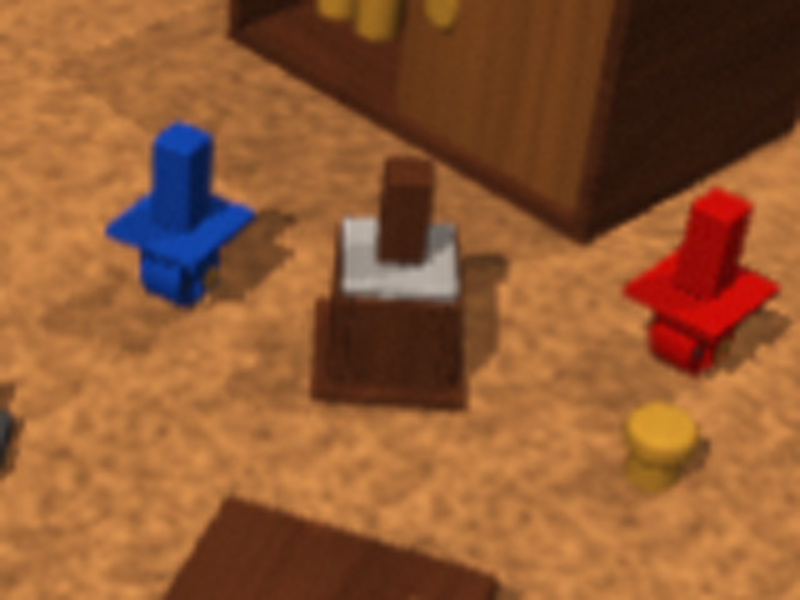

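The crop confirms it: steel-grey crown plate with corners at about (398,193), (429,185), (436,213), (406,220), walnut handle, in the walnut stand. Next I fit the poses, using side and top views together for the board height.

```bash
cat > fit.py <<'E'
from h import *
from scipy.optimize import least_squares
t=ctrl.get_image("top"); s=ctrl.get_image("side"); ct=cam(t); cs=cam(s)
def uc(c,x0,y0,k): c=np.array(c,float); return (c+.5)/k-.5+[x0,y0]
pl=uc([(212,208),(487,138),(553,388),(280,450)],375,170,9)
ht=uc([(373,246),(488,217),(507,325),(393,352)],375,170,9)
P=onz(ct,pl,66); H=onz(ct,ht,116)
print("plate",P.round(1),P.mean(0)); print("handle",H.round(1),H.mean(0))
for i in range(4): print(np.linalg.norm(P[i]-P[(i+1)%4]),np.linalg.norm(H[i]-H[(i+1)%4]))
d=(P[0]+P[3]-P[1]-P[2])/2; print("roller y axis yaw(deg of y from world y)",np.degrees(np.arctan2(-d[0],d[1])))
# stand foot
ft=uc([(100,187),(193,518)],375,170,9); print("foot",onz(ct,ft,0).round(1))
# board top corners: crop order: TL, TR, BR, BL
bt=uc([(70,42),(740,92),(716,452),(42,403)],200,170,5.7)
st=uc([(106,355)],200,170,5.7)
body=np.array([(65,120),(65,-120),(-65,-120),(-65,120)],float)
def res(p):
    x,y,a,z=p; c,sn=np.cos(a),np.sin(a)
    b=body@np.array([[c,sn],[-sn,c]])+[x,y]
    return (proj(ct,np.c_[b,np.full(4,z)])-bt).ravel()
r=least_squares(res,[500,0,0,40]); print("board x,y,yawdeg,ztop",r.x, np.degrees(r.x[2]),r.fun.round(2))
# side view corners of board
sb=np.array([(299,192),(349,205),(310,288),(251,270)],float) # approx
E
python3 fit.py
python3 - <<'E'
from h import *
fs=cv2.imread("pics/side0.png")[:,:,::-1]
crop(fs,240,180,120,118,5,"pics/c_side2.png")
E
```

```text
plate [[ 579.2 -238.4   66. ]
 [ 594.3 -297.1   66. ]
 [ 540.5 -310.4   66. ]
 [ 527.  -252.4   66. ]] [ 560.24678017 -274.57853999   66.        ]
handle [[ 567.9 -260.5  116. ]
 [ 573.8 -283.8  116. ]
 [ 551.7 -287.3  116. ]
 [ 546.1 -264.3  116. ]] [ 559.8690623  -273.98338326  116.        ]
60.579167787948705 24.046820379176044
55.41399448381856 22.414753123325
59.5324185815927 23.71781946630836
53.97831582782864 22.062743787420743
roller y axis yaw(deg of y from world y) 13.749140896249274
foot [[ 588.7 -226.9    0. ]
 [ 512.8 -247.3    0. ]]
board x,y,yawdeg,ztop [ 5.41113887e+02  1.50905394e+01 -7.17067827e-02  2.04471132e+01] -4.108496012106795 [ 0.23 -0.08 -0.05 -0.4  -0.21  0.3   0.03  0.18]
```

View pics/c_side2.png

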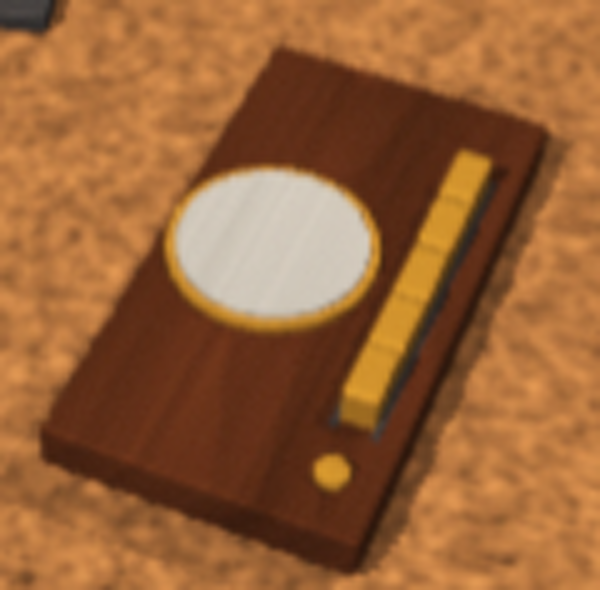

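```bash
cat >> fit.py <<'E'
sb=uc([(280,46),(548,130),(351,551),(43,436)],240,180,5)
bods=np.array([(65,-120),(-65,-120),(-65,120),(65,120)],float)
def W(b,p,z):
    x,y,a=p[:3]; c,sn=np.cos(a),np.sin(a); b=np.asarray(b,float)
    q=b[:,:2]@np.array([[c,sn],[-sn,c]])+[x,y]
    return np.c_[q,np.full(len(q),z) if np.isscalar(z) else z]
r1=least_squares(lambda p:(proj(cs,W(bods,p,p[3]))-sb).ravel(),[541,15,-.07,20]); print("side only",r1.x.round(3),r1.fun.round(2))
r2=least_squares(lambda p:np.r_[(proj(cs,W(bods,p,p[3]))-sb).ravel(),(proj(ct,W(body,p,p[3]))-bt).ravel()],[541,15,-.07,20]); print("both",r2.x.round(3),r2.fun.round(2))
p=r2.x
# strip tops: ends at y +-69.5 -> fit z at both ends, & lateral offset
tt=uc([(175,361),(584,390)],200,170,5.7); ss=uc([(364,393),(479,153)],240,180,5)
def rs(q):
    z1,z2,x1,x2,y1,y2=q
    b=W([(x1,y1),(x2,y2)],p,np.array([z1,z2])); return np.r_[(proj(ct,b)-tt).ravel(),(proj(cs,b)-ss).ravel()]
q=least_squares(rs,[30,30,-45,-45,69,-69]); print("strip z1 z5 x1 x5 y1 y5",q.x.round(2),q.fun.round(2))
np.save("board.npy",p)
# roller by side: handle top center
print("side handle top proj of mean",proj(cs,[[559.9,-274,116]]), "crop",(proj(cs,[[559.9,-274,116],[560.2,-274.6,66]])-[250,90])*5)
E
python3 fit.py
```

```text
plate [[ 579.2 -238.4   66. ]
 [ 594.3 -297.1   66. ]
 [ 540.5 -310.4   66. ]
 [ 527.  -252.4   66. ]] [ 560.24678017 -274.57853999   66.        ]
handle [[ 567.9 -260.5  116. ]
 [ 573.8 -283.8  116. ]
 [ 551.7 -287.3  116. ]
 [ 546.1 -264.3  116. ]] [ 559.8690623  -273.98338326  116.        ]
60.579167787948705 24.046820379176044
55.41399448381856 22.414753123325
59.5324185815927 23.71781946630836
53.97831582782864 22.062743787420743
roller y axis yaw(deg of y from world y) 13.749140896249274
foot [[ 588.7 -226.9    0. ]
 [ 512.8 -247.3    0. ]]
board x,y,yawdeg,ztop [ 5.41113887e+02  1.50905394e+01 -7.17067827e-02  2.04471132e+01] -4.108496012106795 [ 0.23 -0.08 -0.05 -0.4  -0.21  0.3   0.03  0.18]
side only [ 5.40172e+02  1.00750e+01 -8.10000e-02  2.54540e+01] [-0.4   0.71  0.19  0.48  1.06 -0.08 -0.95 -0.91]
both [ 5.40074e+02  1.42920e+01 -7.50000e-02  2.99280e+01] [-1.16  0.44 -0.13  0.1   1.04  0.37 -1.65 -0.4   0.11 -0.23  0.83 -0.07
  0.42  1.19 -0.36  0.57]
strip z1 z5 x1 x5 y1 y5 [ 56.36  52.95 -46.39 -45.38  70.74 -70.6 ] [ 0.11  0.64  0.08  0.55 -0.61 -0.08 -0.58 -0.08]
side handle top proj of mean [[330.98461189 123.31791266]] crop [[404.92305947 166.5895633 ]
 [394.38778643 251.98781394]]
```

Board yaw is about −4.3°, with its top at z ≈ 25–30. The strip tops (unseated) are at z ≈ 53–56, and the roller is at (560,−274) with yaw +13.7°. I'll move over the board first for a wrist view, which refines the height, and then go on to the roller.

```bash
cat >> h.py <<'E'
def inc(P,yaw_deg):
    """increments to reach TCP world P with tool y axis at yaw (deg, ccw from world +y)"""
    o=ctrl.get_obs(); M=R.from_rotvec(o["orientation"]).as_matrix()
    d=M.T@(np.array(P,float)-o["ee_pos"]); y=M[:,1]; a=np.degrees(np.arctan2(-y[0],y[1]))
    dy=(yaw_deg-a+180)%360-180
    print("inc dx %.1f dy %.1f dz %.1f yaw %.2f  rows>=%.1f,%.1f"%(*d,-dy,np.linalg.norm(d)/62.5,abs(dy)/10.7),"z tilt",np.degrees(np.arccos(-M[2,2])).round(2),"yaw now",a.round(2))
def st():
    o=ctrl.get_obs(); print("t",round(o["t"],2),"p",o["ee_pos"].round(2),"F",o["ft_force"].round(2),"M",o["moment"].round(3),"w",round(o["width"],1),"q",o["qpos"].round(2)); return o
E
python3 - <<'E'
from h import *
t=ctrl.get_image("top"); ct=cam(t); s=ctrl.get_image("side"); cs=cam(s)
for z in (0,50,100,150): print(z,onz(ct,[(483,241),(558,116)],z).round(0)[:, :2].tolist())
print(onz(cs,[(367,138),(297,46),(384,130)],0).round(0))
inc([500,20,235],-4.3)
E
```

```text
0 [[485.0, -422.0], [740.0, -574.0]]
50 [[486.0, -404.0], [730.0, -549.0]]
100 [[487.0, -386.0], [719.0, -524.0]]
150 [[488.0, -367.0], [708.0, -499.0]]
[[ 479. -419.    0.]
 [ 858. -961.    0.]
 [ 440. -478.   -0.]]
inc dx -478.8 dy -479.6 dz -12.3 yaw -10.30  rows>=10.8,1.0 z tilt 0.0 yaw now -14.6
```

>>> {"fn": "move_arm", "kwargs": {"increments": [0, -479, -480, -12, -10.3, 0, -479, -480, -12, -10.3, 0, -479, -480, -12, -10.3, 0, -479, -480, -12, -10.3, 0, -479, -480, -12, -10.3, 0, -479, -480, -12, -10.3, 0, -479, -480, -12, -10.3, 0, -479, -480, -12, -10.3, 0, -479, -480, -12, -10.3, 0, -479, -480, -12, -10.3, 0, -479, -480, -12, -10.3, 0, -479, -480, -12, -10.3]}}

```text
t: 1.95
ee_pos: [501.7, 16.7, 234.9]
orientation: [0.125, 3.138, -0.001]
ft_force: [-1.0, 1.1, -0.9]
width: 87.8
```

Run:
```python
from h import *
o=st(); d=ctrl.get_image("wrist"); np.savez("w1.npz",T=wpose(d,o),fr=d["frame"]); cv2.imwrite("pics/w1.png",d["frame"][:,:,::-1])
```

```text
t 1.95 p [501.72  16.71 234.9 ] F [-1.    1.12 -0.9 ] M [0.045 0.032 0.04 ] w 87.8 q [ 0.01  0.23  1.89 -0.    1.03 -1.48]
```

View pics/w1.png

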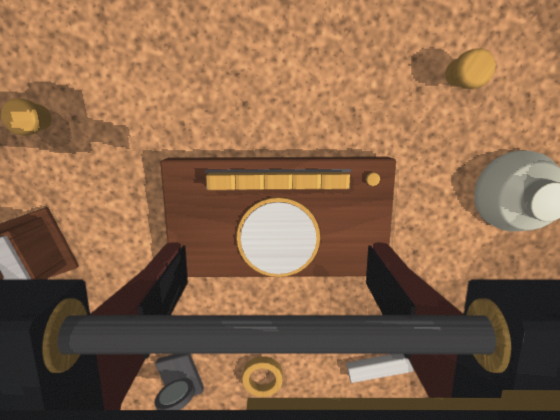

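Run:
```python
from h import *
fr=np.load("w1.npz")["fr"]
crop(fr,155,145,130,75,6,"pics/w1a.png"); crop(fr,275,145,130,75,6,"pics/w1b.png")
crop(fr,155,230,250,60,3.2,"pics/w1c.png")
```

```text
(no output)
```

View pics/w1a.png

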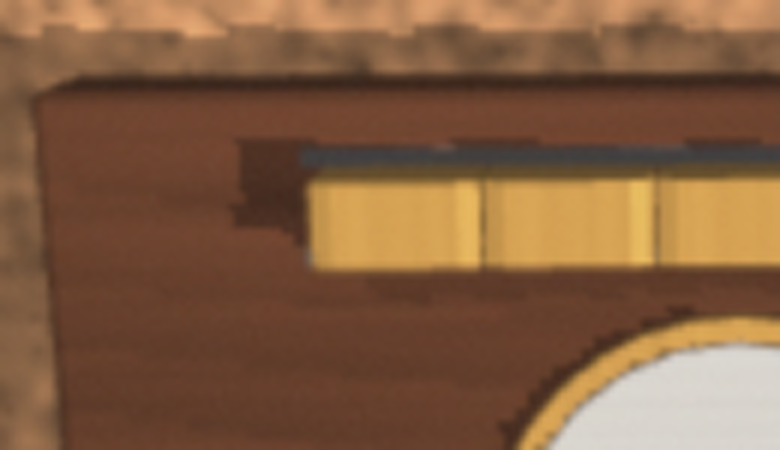

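View pics/w1b.png

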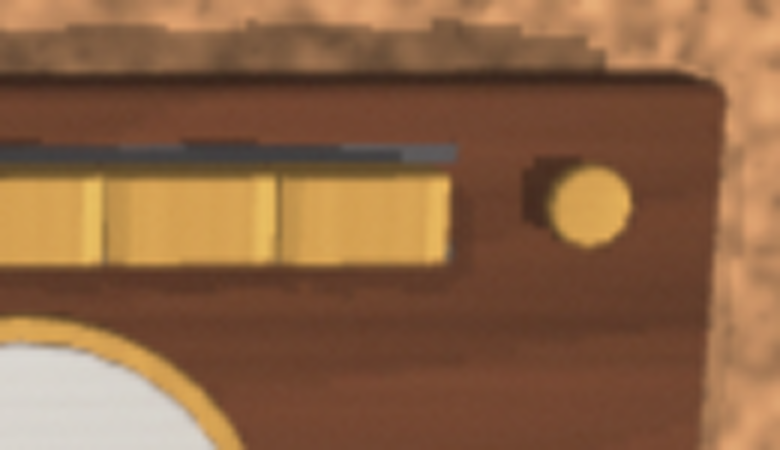

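View pics/w1c.png

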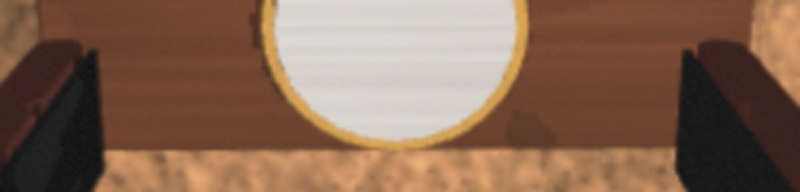

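```bash
cat > fit2.py <<'E'
from h import *
from scipy.optimize import least_squares
z=np.load("w1.npz"); d=ctrl.get_image("wrist"); cw=cam(d,z["T"])
t=ctrl.get_image("top"); ct=cam(t)
def uc(c,x0,y0,k): c=np.array(c,float); return (c+.5)/k-.5+[x0,y0]
def W(b,p,z):
    x,y,a=p[:3]; c,sn=np.cos(a),np.sin(a); b=np.asarray(b,float)
    q=b[:,:2]@np.array([[c,sn],[-sn,c]])+[x,y]
    return np.c_[q,np.full(len(q),z) if np.isscalar(z) else z]
uv=np.r_[uc([(38,95)],155,145,6),uc([(721,92)],275,145,6),[[169.7,276.4],[389.2,276.4]]]
b=[(-65,-120),(-65,120),(65,-120),(65,120)]
r=least_squares(lambda p:(proj(cw,W(b,p,p[3]))-uv).ravel(),[540,14,-.07,28]); print("wrist board",r.x.round(3),r.fun.round(2))
p=r.x
print("stud pred",proj(cw,W([(-45,96)],p,p[3]+6)),"seen",uc([(590,207)],275,145,6))
E_=np.r_[uc([(310,224)],155,145,6),uc([(451,219)],275,145,6)]
tt=uc([(174,361),(585,390)],200,170,5.7)
for zz in (40,45,50,55):
    q=onz(cw,E_,zz); print(zz,"wrist len",np.linalg.norm(q[0]-q[1]).round(1),q[:,:2].round(1).tolist(),"top",onz(ct,tt[::-1],zz)[:,:2].round(1).tolist(),"pred",W([(-45,-69.5),(-45,69.5)],p,zz)[:,:2].round(1).tolist())
E
python3 fit2.py; python3 -c "
from h import *
inc([560,-274,180],13.7)"
```

```text
wrist board [ 5.40705e+02  1.58000e+01 -7.40000e-02  3.21810e+01] [-0.38 -0.22  1.58 -0.81  1.13  0.98 -2.43  0.14]
stud pred [[372.93296762 179.69478212]] seen [[372.91666667 179.08333333]]
40 wrist len 145.3 [[491.6, -53.9], [502.1, 91.0]] top [[490.4, -53.3], [500.3, 90.6]] pred [[490.7, -50.2], [500.9, 88.4]]
45 wrist len 143.3 [[490.8, -52.9], [501.1, 90.0]] top [[490.5, -53.1], [500.3, 90.1]] pred [[490.7, -50.2], [500.9, 88.4]]
50 wrist len 141.2 [[490.0, -51.8], [500.2, 89.1]] top [[490.6, -53.0], [500.4, 89.6]] pred [[490.7, -50.2], [500.9, 88.4]]
55 wrist len 139.2 [[489.1, -50.7], [499.2, 88.1]] top [[490.6, -52.8], [500.4, 89.0]] pred [[490.7, -50.2], [500.9, 88.4]]
inc dx -82.5 dy -288.6 dz 54.4 yaw -18.01  rows>=4.9,1.7 z tilt 0.05 yaw now -4.31
```

>>> {"fn": "move_arm", "kwargs": {"increments": [0, -82, -289, 45, -18, 0, -82, -289, 45, -18, 0, -82, -289, 45, -18, 0, -82, -289, 45, -18, 0, -82, -289, 45, -18, 0, -82, -289, 45, -18, 0, -82, -289, 45, -18, 0, -82, -289, 45, -18]}}

```text
t: 3.1
ee_pos: [559.5, -272.4, 189.7]
orientation: [0.378, -3.118, -0.001]
ft_force: [0.1, -0.2, -0.7]
width: 88.0
```

Run:
```python
from h import *
o=st(); d=ctrl.get_image("wrist"); np.savez("w2.npz",T=wpose(d,o),fr=d["frame"]); cv2.imwrite("pics/w2.png",d["frame"][:,:,::-1])
inc([560,-274,69],13.7)
```

```text
t 3.1 p [ 559.47 -272.37  189.67] F [ 0.06 -0.16 -0.66] M [0.033 0.043 0.036] w 88.0 q [-0.47  0.46  1.66 -0.    1.03 -2.28]
inc dx -0.2 dy -1.5 dz 120.8 yaw 0.12  rows>=1.9,0.0 z tilt 0.05 yaw now 13.82
```

View pics/w2.png

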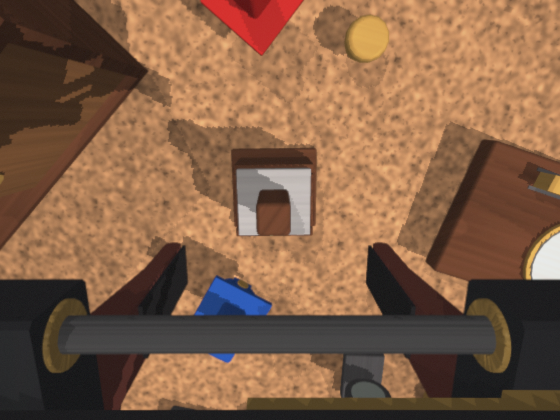

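Run:
```python
from h import *
crop(np.load("w2.npz")["fr"],225,140,100,105,5.7,"pics/w2a.png")
```

```text
(no output)
```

View pics/w2a.png

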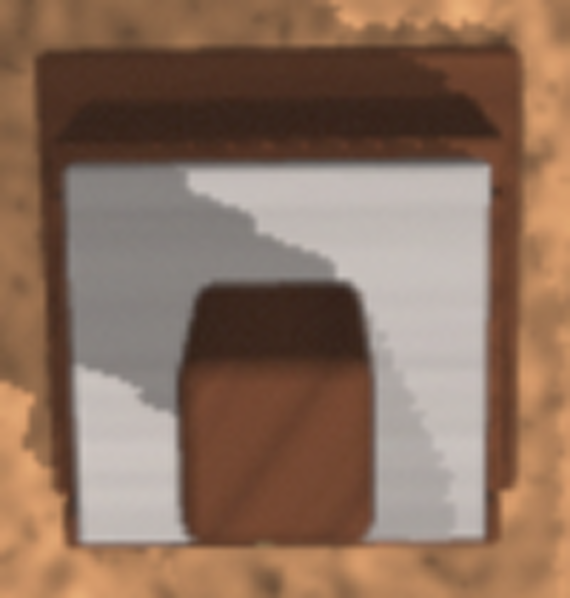

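Run:
```python
from h import *
z=np.load("w2.npz"); d=ctrl.get_image("wrist"); c=cam(d,z["T"])
def uc(c,x0,y0,k): c=np.array(c,float); return (c+.5)/k-.5+[x0,y0]
P=onz(c,uc([(65,163),(491,163),(488,543),(78,543)],225,140,5.7),66)
H=onz(c,uc([(181,361),(373,361),(373,541),(185,541)],225,140,5.7),116)
F=onz(c,uc([(38,55),(520,48)],225,140,5.7),10)
for q in (P,H):
    print(q.mean(0).round(1),[np.linalg.norm(q[i]-q[(i+1)%4]).round(1) for i in range(4)],[np.degrees(np.arctan2(-(b-a)[0],(b-a)[1])).round(2) for a,b in ((q[0],q[1]),(q[3],q[2]))])
print(np.degrees(np.arctan2(-(F[1]-F[0])[0],(F[1]-F[0])[1])),np.linalg.norm(F[1]-F[0]))
```

```text
[ 559.1 -274.6   66. ] [np.float64(60.1), np.float64(56.4), np.float64(60.7), np.float64(56.4)] [np.float64(13.89), np.float64(13.89)]
[ 558.9 -274.7  116. ] [np.float64(22.9), np.float64(22.6), np.float64(23.0), np.float64(22.6)] [np.float64(13.89), np.float64(13.89)]
14.717964476448469 80.09660763536131
```

The handle sizes and both measurements agree: centre (559.1,−274.6), yaw 13.9°. I descend to about 4 mm above the crown plate and grip.

>>> {"fn": "move_arm", "kwargs": {"increments": [0, 0, -2.1, 50, 0, 0, 0, -2.1, 95, 0, 0, 0, -2.1, 115, 0, 0, 0, -2.1, 120, 0, 0, 0, -2.1, 120, 0]}}

```text
t: 3.82
ee_pos: [560.9, -275.1, 70.9]
orientation: [-0.378, 3.118, -0.001]
ft_force: [1.1, -1.2, 0.6]
width: 87.8
```

```bash
python3 -c "
from h import *
st();inc([559.1,-274.6,69.5],13.9)"
```

```text
t 3.83 p [ 560.9  -275.08   70.91] F [ 1.05 -1.16  0.56] M [ 0.083 -0.012 -0.   ] w 87.8 q [-0.47  0.62  1.71 -0.    0.81 -2.29]
inc dx 1.6 dy 0.9 dz 1.4 yaw -0.08  rows>=0.0,0.0 z tilt 0.06 yaw now 13.82
```

>>> {"fn": "move_arm", "kwargs": {"increments": [255, 1.6, 0.5, 1.0, 0, 255, 1.6, 0.5, 1.0, 0, 255, 1.6, 0.5, 1.0, 0, 255, 1.6, 0.5, 1.0, 0, 255, 1.6, 0.5, 1.0, 0, 255, 1.6, 0.5, 1.0, 0]}}

```text
t: 4.58
ee_pos: [559.2, -274.9, 69.8]
orientation: [-0.378, 3.118, -0.001]
ft_force: [0.7, -0.4, 0.8]
width: 30.9
```

```bash
python3 -c "
from h import *
st();inc([559.1,-274.6,160],13.9)"
```

```text
t 4.58 p [ 559.18 -274.94   69.84] F [ 0.67 -0.39  0.78] M [ 0.036 -0.    -0.012] w 30.9 q [-0.48  0.62  1.72 -0.    0.81 -2.29]
inc dx -0.1 dy 0.3 dz -90.2 yaw -0.08  rows>=1.4,0.0 z tilt 0.05 yaw now 13.82
```

Still closing (30.9 mm); continuing.

>>> {"fn": "move_arm", "kwargs": {"increments": [255, 0, 0.3, 0, 0, 255, 0, 0.3, 0, 0, 255, 0, 0.3, 0, 0]}}

```text
t: 4.95
ee_pos: [559.1, -274.7, 69.8]
orientation: [-0.378, 3.118, -0.001]
ft_force: [-0.2, -1.3, -1.9]
width: 24.3
```

```bash
python3 -c "
from h import *
st()"
```

```text
t 4.95 p [ 559.14 -274.74   69.81] F [-0.19 -1.28 -1.91] M [-0.066  0.049 -0.094] w 24.3 q [-0.48  0.62  1.72 -0.    0.8  -2.29]
```

>>> {"fn": "move_arm", "kwargs": {"increments": [255, 0, 0, -10, 0, 255, 0, 0, -25, 0, 255, 0, 0, -50, 0, 255, 0, 0, -75, 0, 255, 0, 0, -95, 0, 255, 0, 0, -105, 0, 255, 0, 0, -110, 0, 255, 0, 0, -110, 0, 255, 0, 0, -110, 0]}}

```text
t: 6.08
ee_pos: [558.6, -274.4, 178.9]
orientation: [0.378, -3.118, -0.0]
ft_force: [0.1, -0.4, -5.2]
width: 23.8
```

Run:
```python
from h import *
o=st(); d=ctrl.get_image("wrist"); cv2.imwrite("pics/w3.png",d["frame"][:,:,::-1])
s=ctrl.get_image("side"); cv2.imwrite("pics/s3.png",s["frame"][:,:,::-1])
st()
inc([499.4,75.5,180],-4.2)
```

```text
t 6.08 p [ 558.58 -274.4   178.9 ] F [ 0.08 -0.37 -5.18] M [ 0.085 -0.012  0.057] w 23.8 q [-0.48  0.47  1.67 -0.    1.   -2.29]
t 6.17 p [ 558.65 -274.46  178.99] F [ 0.4  -0.79 -5.5 ] M [ 0.019 -0.02   0.009] w 23.9 q [-0.48  0.47  1.67 -0.    1.   -2.29]
inc dx -26.0 dy 354.0 dz -1.0 yaw 18.02  rows>=5.7,1.7 z tilt 0.03 yaw now 13.82
```

View pics/w3.png

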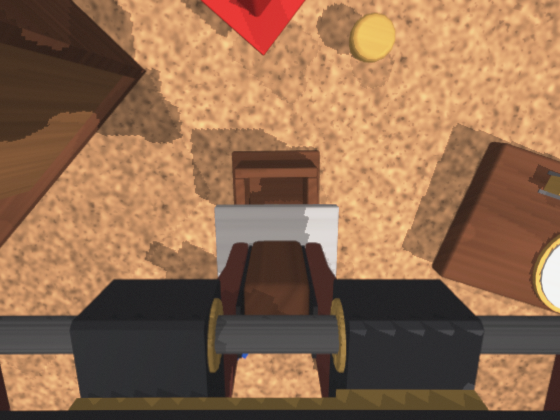

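View pics/s3.png

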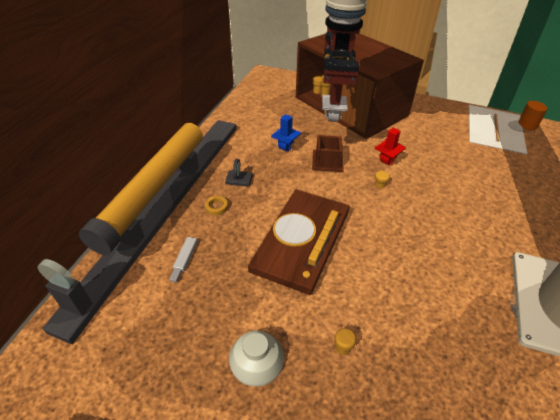

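Grip is straight and the weight reads about 4.6 N. I'll move above section 1, near its stud end.

```bash
python3 -c "
from h import *
inc([499.9,80.2,135],-4.2)"
```

```text
inc dx -27.7 dy 358.4 dz 44.0 yaw 18.02  rows>=5.8,1.7 z tilt 0.03 yaw now 13.82
```

>>> {"fn": "move_arm", "kwargs": {"increments": [255, -2, 30, 0, 3, 255, -7, 85, 0, 6, 255, -11, 145, 0, 9, 255, -16, 205, 0, 13, 255, -20, 262, 0, 16, 255, -24, 315, 0, 18, 255, -27, 345, 10, 18, 255, -27.7, 358.4, 30, 18, 255, -27.7, 358.4, 42, 18, 255, -27.7, 358.4, 44, 18, 255, -27.7, 358.4, 44, 18, 255, -27.7, 358.4, 44, 18]}}

```text
t: 7.68
ee_pos: [500.5, 79.6, 135.6]
orientation: [0.116, 3.139, 0.0]
ft_force: [0.3, -0.1, -4.7]
width: 23.8
```

Run:
```python
from h import *
o=st(); d=ctrl.get_image("wrist"); cv2.imwrite("pics/w4.png",d["frame"][:,:,::-1]);o=st()
s=ctrl.get_image("side"); crop(s["frame"],220,100,200,200,3,"pics/s4.png")
st();inc([499.9,80.2,125],-4.2)
```

```text
t 7.67 p [500.53  79.64 135.56] F [ 0.27 -0.12 -4.69] M [ 0.003  0.008 -0.002] w 23.8 q [ 0.13  0.38  1.95  0.    0.81 -1.36]
t 7.72 p [500.47  79.71 135.57] F [ 0.3   0.04 -3.76] M [0.033 0.018 0.038] w 23.9 q [ 0.13  0.38  1.95  0.    0.81 -1.36]
t 7.78 p [500.36  79.81 135.53] F [-0.77  0.88 -4.16] M [ 0.027 -0.005 -0.021] w 23.8 q [ 0.13  0.38  1.95  0.    0.81 -1.36]
inc dx 0.5 dy 0.4 dz 10.5 yaw -0.02  rows>=0.2,0.0 z tilt 0.03 yaw now -4.22
```

View pics/w4.png

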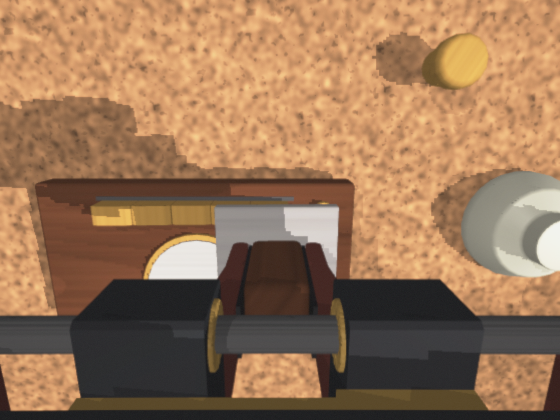

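View pics/s4.png

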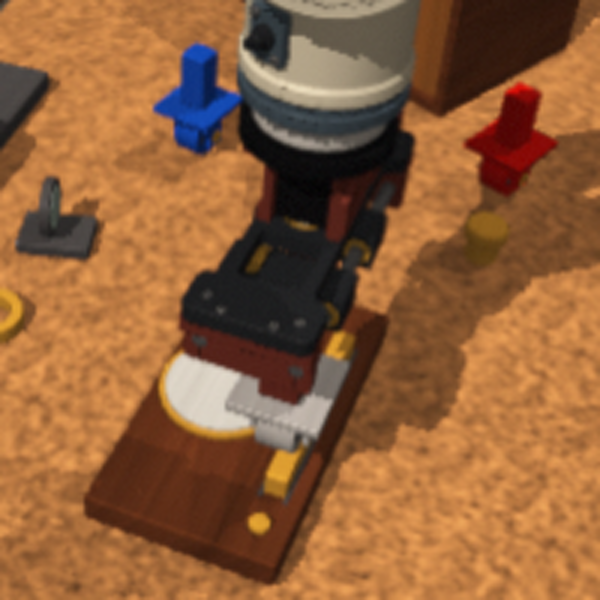

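>>> {"fn": "move_arm", "kwargs": {"increments": [255, 0.4, 0.3, 8, 0, 255, 0.4, 0.3, 16, 0, 255, 0.4, 0.3, 20, 0, 255, 0.4, 0.3, 20, 0]}}

```text
t: 8.28
ee_pos: [499.6, 80.1, 114.9]
orientation: [-0.116, -3.139, 0.0]
ft_force: [-0.0, 0.5, -5.1]
width: 23.5
```

>>> {"fn": "move_arm", "kwargs": {"increments": [255, 0, 0, 2, 0, 255, 0, 0, 4, 0]}}

```text
t: 8.52
ee_pos: [499.7, 80.2, 110.9]
orientation: [-0.116, -3.139, 0.0]
ft_force: [-0.8, 0.3, -4.2]
width: 23.6
```

>>> {"fn": "move_arm", "kwargs": {"increments": [255, 0, 0, 1.5, 0, 255, 0, 0, 3, 0]}}

```text
t: 8.78
ee_pos: [499.8, 80.2, 107.9]
orientation: [-0.115, -3.139, -0.0]
ft_force: [0.7, -0.2, -3.6]
width: 24.2
```

>>> {"fn": "move_arm", "kwargs": {"increments": [255, 0, 0, 1, 0, 255, 0, 0, 2, 0]}}

```text
t: 9.02
ee_pos: [499.9, 80.2, 106.0]
orientation: [-0.116, -3.139, -0.0]
ft_force: [-1.2, 0.6, 1.3]
width: 23.6
```

>>> {"fn": "move_arm", "kwargs": {"increments": [255, 0, 0, 1, 0, 255, 0, 0, 1.5, 0]}}

```text
t: 9.28
ee_pos: [499.9, 80.2, 104.7]
orientation: [-0.116, -3.139, -0.0]
ft_force: [-1.8, 0.2, 0.7]
width: 23.9
```

Contact at TCP z ≈ 107, and the section is sliding at N ≈ 6. The seat is expected near TCP z 103.

>>> {"fn": "move_arm", "kwargs": {"increments": [255, 0, 0, 1, 0]}}

```text
t: 9.4
ee_pos: [499.9, 80.2, 103.8]
orientation: [0.115, 3.139, 0.0]
ft_force: [-1.0, 0.2, 1.7]
width: 23.7
```

>>> {"fn": "move_arm", "kwargs": {"increments": [255, 0, 0, 0.7, 0]}}

```text
t: 9.52
ee_pos: [499.9, 80.2, 103.2]
orientation: [0.116, 3.139, 0.0]
ft_force: [-1.0, 0.4, 0.6]
width: 24.1
```

>>> {"fn": "move_arm", "kwargs": {"increments": [255, 0, 0, 0.5, 0]}}

```text
t: 9.65
ee_pos: [499.9, 80.2, 102.7]
orientation: [0.115, 3.139, 0.0]
ft_force: [-0.6, 0.1, 2.1]
width: 23.9
```

>>> {"fn": "move_arm", "kwargs": {"increments": [255, 0, 0, 0.4, 0]}}

```text
t: 9.78
ee_pos: [499.9, 80.2, 102.2]
orientation: [0.115, 3.139, 0.0]
ft_force: [-1.8, 0.6, 2.3]
width: 23.9
```

>>> {"fn": "move_arm", "kwargs": {"increments": [255, 0, 0, 0.3, 0]}}

```text
t: 9.9
ee_pos: [500.0, 80.3, 102.1]
orientation: [0.116, 3.139, 0.0]
ft_force: [-2.4, 0.8, 6.9]
width: 24.2
```

>>> {"fn": "move_arm", "kwargs": {"increments": [255, 0, 0, 0.3, 0]}}

```text
t: 10.02
ee_pos: [500.0, 80.3, 102.1]
orientation: [0.116, 3.139, 0.0]
ft_force: [-2.9, 0.2, 6.5]
width: 24.0
```

>>> {"fn": "move_arm", "kwargs": {"increments": [255, 0, 0, 0.4, 0]}}

```text
t: 10.15
ee_pos: [500.0, 80.3, 102.1]
orientation: [0.116, 3.139, 0.0]
ft_force: [-2.0, 0.3, 7.8]
width: 23.5
```

>>> {"fn": "move_arm", "kwargs": {"increments": [255, 0, 0, 0.4, 0]}}

```text
t: 10.28
ee_pos: [500.0, 80.4, 102.1]
orientation: [0.116, 3.139, 0.001]
ft_force: [-3.1, 0.1, 7.4]
width: 23.8
```

```bash
python3 -c "
from h import *
st()"
```

```text
t 10.28 p [500.02  80.4  102.09] F [-3.13  0.1   7.39] M [-0.032  0.773 -0.027] w 23.8 q [ 0.14  0.44  1.97  0.    0.74 -1.36]
```

Seated at TCP z 102.1, with N ≈ 12 (the tare is −4.6). I start rolling in short steps with a small downward bias.

>>> {"fn": "move_arm", "kwargs": {"increments": [255, 0.1, -0.5, 0.6, 0, 255, 0.1, -2, 0.6, 0]}}

```text
t: 10.52
ee_pos: [499.9, 78.6, 102.1]
orientation: [0.116, 3.139, 0.001]
ft_force: [-3.9, 0.5, 10.4]
width: 23.8
```

```bash
python3 -c "
from h import *
st()"
```

```text
t 10.53 p [499.88  78.64 102.06] F [-3.87  0.54 10.42] M [0.23  0.867 0.037] w 23.8 q [ 0.13  0.44  1.97  0.    0.74 -1.37]
```

>>> {"fn": "move_arm", "kwargs": {"increments": [255, 0.3, -2, 0.58, 0, 255, 0.3, -4, 0.58, 0, 255, 0.3, -6, 0.58, 0]}}

```text
t: 10.9
ee_pos: [499.4, 72.9, 102.2]
orientation: [0.116, 3.138, 0.002]
ft_force: [-3.3, 1.1, 9.2]
width: 23.7
```

>>> {"fn": "move_arm", "kwargs": {"increments": [255, 0.3, -2, 0.58, 0, 255, 0.3, -4, 0.58, 0]}}

```text
t: 11.15
ee_pos: [499.1, 69.1, 102.2]
orientation: [0.116, 3.138, 0.003]
ft_force: [-3.0, 1.7, 9.1]
width: 23.4
```

```bash
python3 -c "
from h import *
st()"
```

```text
t 11.15 p [499.13  69.07 102.24] F [-2.97  1.66  9.14] M [0.256 0.756 0.017] w 23.4 q [ 0.11  0.43  1.98  0.    0.73 -1.39]
```

>>> {"fn": "move_arm", "kwargs": {"increments": [255, 0.15, -2, 0.65, 0, 255, 0.15, -4, 0.65, 0]}}

```text
t: 11.4
ee_pos: [498.9, 65.6, 102.3]
orientation: [0.117, 3.137, 0.004]
ft_force: [-3.6, 3.1, 10.7]
width: 24.2
```

>>> {"fn": "move_arm", "kwargs": {"increments": [255, 0.15, -2, 0.65, 0, 255, 0.15, -4, 0.65, 0]}}

```text
t: 11.65
ee_pos: [498.7, 62.0, 102.2]
orientation: [0.117, 3.137, 0.005]
ft_force: [-2.2, 2.0, 5.8]
width: 23.8
```

>>> {"fn": "move_arm", "kwargs": {"increments": [255, 0.15, -1, 0.9, 0, 255, 0.15, -2.5, 0.9, 0]}}

```text
t: 11.9
ee_pos: [498.5, 59.7, 101.8]
orientation: [0.117, 3.136, 0.006]
ft_force: [-2.4, 1.1, 6.7]
width: 24.1
```

```bash
python3 -c "
from h import *
st()"
```

```text
t 11.9 p [498.49  59.69 101.84] F [-2.44  1.07  6.66] M [0.142 0.708 0.075] w 24.1 q [ 0.09  0.43  1.98  0.    0.73 -1.41]
```

>>> {"fn": "move_arm", "kwargs": {"increments": [255, 0.1, -1, 0.8, 0, 255, 0.1, -2.5, 0.8, 0]}}

```text
t: 12.15
ee_pos: [498.4, 57.5, 101.7]
orientation: [0.118, 3.136, 0.007]
ft_force: [-3.6, 2.4, 10.6]
width: 23.8
```

>>> {"fn": "move_arm", "kwargs": {"increments": [255, 0.1, -1.5, 0.65, 0, 255, 0.1, -3, 0.65, 0]}}

```text
t: 12.4
ee_pos: [498.2, 54.8, 101.8]
orientation: [0.118, 3.136, 0.007]
ft_force: [-5.1, 1.6, 11.3]
width: 24.1
```

>>> {"fn": "move_arm", "kwargs": {"increments": [255, 0.2, -2, 0.58, 0, 255, 0.2, -4, 0.58, 0, 255, 0.2, -6, 0.58, 0]}}

```text
t: 12.78
ee_pos: [497.7, 49.0, 102.0]
orientation: [0.118, 3.135, 0.008]
ft_force: [-4.0, 1.2, 10.9]
width: 23.9
```

>>> {"fn": "move_arm", "kwargs": {"increments": [255, 0.2, -2, 0.6, 0, 255, 0.2, -4, 0.6, 0, 255, 0.2, -6, 0.6, 0]}}

```text
t: 13.15
ee_pos: [497.3, 43.2, 102.1]
orientation: [0.119, 3.135, 0.009]
ft_force: [-3.7, 1.7, 10.6]
width: 23.5
```

```bash
python3 -c "
from h import *
st();inc([0,0,0],-4.2)"
```

```text
t 13.15 p [497.29  43.21 102.07] F [-3.74  1.66 10.58] M [0.283 0.882 0.   ] w 23.5 q [ 0.06  0.43  1.99  0.01  0.72 -1.44]
inc dx 493.0 dy -81.2 dz 99.5 yaw -0.13  rows>=8.2,0.0 z tilt 0.41 yaw now -4.33
```

>>> {"fn": "move_arm", "kwargs": {"increments": [255, 0.2, -2, 0.65, 0, 255, 0.2, -4, 0.65, 0]}}

```text
t: 13.4
ee_pos: [497.0, 39.6, 102.2]
orientation: [0.119, 3.134, 0.01]
ft_force: [-3.8, 3.1, 10.9]
width: 24.0
```

>>> {"fn": "move_arm", "kwargs": {"increments": [255, 0.2, -1.5, 0.75, 0, 255, 0.2, -3, 0.85, 0]}}

```text
t: 13.65
ee_pos: [496.8, 37.1, 102.1]
orientation: [0.12, 3.134, 0.011]
ft_force: [-4.5, 4.0, 12.8]
width: 23.9
```

>>> {"fn": "move_arm", "kwargs": {"increments": [255, 0.2, -1.5, 1.0, 0, 255, 0.2, -3, 1.1, 0]}}

```text
t: 13.9
ee_pos: [496.7, 34.5, 102.0]
orientation: [0.12, 3.133, 0.012]
ft_force: [-4.5, 2.1, 13.0]
width: 24.0
```

>>> {"fn": "move_arm", "kwargs": {"increments": [255, 0.2, -1.5, 0.85, 0, 255, 0.2, -3, 0.85, 0]}}

```text
t: 14.15
ee_pos: [496.4, 31.6, 101.7]
orientation: [0.12, 3.133, 0.013]
ft_force: [-2.4, 0.7, 7.3]
width: 23.8
```

>>> {"fn": "move_arm", "kwargs": {"increments": [255, 0.2, -1.5, 0.7, 0, 255, 0.2, -3, 0.7, 0]}}

```text
t: 14.4
ee_pos: [496.3, 29.0, 101.8]
orientation: [0.121, 3.132, 0.014]
ft_force: [-3.4, 1.9, 11.8]
width: 23.8
```

>>> {"fn": "move_arm", "kwargs": {"increments": [255, 0.2, -1.5, 0.6, 0, 255, 0.2, -3, 0.6, 0]}}

```text
t: 14.65
ee_pos: [496.0, 26.2, 101.9]
orientation: [0.121, 3.132, 0.014]
ft_force: [-4.6, 1.9, 11.9]
width: 23.9
```

>>> {"fn": "move_arm", "kwargs": {"increments": [255, 0.2, -2, 0.58, 0, 255, 0.2, -4, 0.58, 0, 255, 0.2, -6, 0.58, 0]}}

```text
t: 15.02
ee_pos: [495.6, 20.4, 102.1]
orientation: [0.121, 3.131, 0.015]
ft_force: [-4.3, 2.0, 11.7]
width: 24.0
```

>>> {"fn": "move_arm", "kwargs": {"increments": [255, 0.2, -2, 0.6, 0, 255, 0.2, -4, 0.6, 0, 255, 0.2, -6, 0.6, 0]}}

```text
t: 15.4
ee_pos: [495.1, 14.5, 102.1]
orientation: [0.121, 3.131, 0.015]
ft_force: [-4.5, 1.3, 11.8]
width: 23.8
```

>>> {"fn": "move_arm", "kwargs": {"increments": [255, 0.2, -1.5, 0.65, 0, 255, 0.2, -3, 0.65, 0]}}

```text
t: 15.65
ee_pos: [494.9, 12.1, 102.2]
orientation: [0.122, 3.13, 0.017]
ft_force: [-3.7, 4.7, 10.7]
width: 23.8
```

```bash
python3 -c "
from h import *
st();inc([0,0,0],-4.2)"
```

```text
t 15.65 p [494.93  12.11 102.24] F [-3.73  4.74 10.66] M [0.997 0.91  0.013] w 23.8 q [-0.01  0.42  2.    0.02  0.71 -1.51]
inc dx 493.3 dy -51.8 dz 97.5 yaw -0.27  rows>=8.1,0.0 z tilt 0.8 yaw now -4.47
```

>>> {"fn": "move_arm", "kwargs": {"increments": [255, 0.2, -1.5, 0.75, -0.2, 255, 0.2, -3, 0.85, -0.2]}}

```text
t: 15.9
ee_pos: [494.7, 9.7, 102.2]
orientation: [0.117, 3.13, 0.018]
ft_force: [-4.6, 3.1, 13.2]
width: 23.8
```

>>> {"fn": "move_arm", "kwargs": {"increments": [255, 0.2, -1.5, 0.95, 0, 255, 0.2, -3, 1.0, 0]}}

```text
t: 16.15
ee_pos: [494.5, 7.1, 102.1]
orientation: [0.118, 3.13, 0.019]
ft_force: [-3.6, 1.9, 12.4]
width: 23.9
```

>>> {"fn": "move_arm", "kwargs": {"increments": [255, 0.2, -1.2, 1.0, 0, 255, 0.2, -2.5, 0.95, 0]}}

```text
t: 16.4
ee_pos: [494.4, 4.8, 102.0]
orientation: [0.118, 3.129, 0.02]
ft_force: [-3.3, 2.7, 12.0]
width: 24.0
```

>>> {"fn": "move_arm", "kwargs": {"increments": [255, 0.2, -1.2, 0.8, 0, 255, 0.2, -2.5, 0.8, 0]}}

```text
t: 16.65
ee_pos: [494.3, 2.9, 102.1]
orientation: [0.119, 3.128, 0.021]
ft_force: [-4.8, 3.1, 15.0]
width: 24.0
```

>>> {"fn": "move_arm", "kwargs": {"increments": [255, 0.2, -1.5, 0.65, 0, 255, 0.2, -3, 0.65, 0]}}

```text
t: 16.9
ee_pos: [494.1, 0.3, 102.4]
orientation: [0.119, 3.128, 0.022]
ft_force: [-5.9, 3.3, 16.3]
width: 23.9
```

>>> {"fn": "move_arm", "kwargs": {"increments": [255, 0.2, -2, 0.6, 0, 255, 0.2, -4, 0.6, 0, 255, 0.2, -6, 0.6, 0]}}

```text
t: 17.27
ee_pos: [493.6, -5.6, 102.6]
orientation: [0.119, 3.127, 0.023]
ft_force: [-5.1, 2.1, 14.4]
width: 24.1
```

```bash
python3 -c "
from h import *
o=st();inc([0,0,0],-4.2);print(R.from_rotvec(o['orientation']).as_matrix().round(4))"
```

```text
t 17.27 p [493.61  -5.58 102.61] F [-5.07  2.14 14.45] M [0.324 1.096 0.002] w 24.1 q [-0.04  0.42  2.    0.02  0.71 -1.56]
inc dx 493.7 dy -33.5 dz 96.6 yaw -0.16  rows>=8.1,0.0 z tilt 1.08 yaw now -4.36
[[-0.997   0.0759  0.0124]
 [ 0.0761  0.997   0.0142]
 [-0.0112  0.0151 -0.9998]]
```

>>> {"fn": "move_arm", "kwargs": {"increments": [255, 0.2, -2, 0.45, -0.1, 255, 0.2, -4, 0.45, -0.1]}}

```text
t: 17.52
ee_pos: [493.2, -9.5, 102.8]
orientation: [0.116, 3.127, 0.023]
ft_force: [-4.0, 0.5, 9.5]
width: 23.8
```

>>> {"fn": "move_arm", "kwargs": {"increments": [255, 0.2, -2, 0.45, 0, 255, 0.2, -4, 0.45, 0]}}

```text
t: 17.77
ee_pos: [492.9, -13.4, 102.8]
orientation: [0.117, 3.127, 0.023]
ft_force: [-3.2, 1.7, 10.5]
width: 23.8
```

```bash
python3 -c "
from h import *
o=st();inc([0,0,0],-4.2)"
```

```text
t 17.77 p [492.93 -13.43 102.8 ] F [-3.22  1.75 10.48] M [ 0.444  0.819 -0.044] w 23.8 q [-0.06  0.42  2.01  0.02  0.71 -1.58]
inc dx 493.8 dy -24.8 dz 96.5 yaw -0.06  rows>=8.1,0.0 z tilt 1.12 yaw now -4.26
```

>>> {"fn": "move_arm", "kwargs": {"increments": [255, 0.2, -1.5, 0.6, 0, 255, 0.2, -3, 0.65, 0]}}

```text
t: 18.02
ee_pos: [492.8, -15.8, 102.9]
orientation: [0.117, 3.126, 0.025]
ft_force: [-3.3, 4.7, 12.4]
width: 24.0
```

>>> {"fn": "move_arm", "kwargs": {"increments": [255, 0.2, -1.5, 0.75, 0, 255, 0.2, -3, 0.85, 0]}}

```text
t: 18.27
ee_pos: [492.6, -18.3, 102.8]
orientation: [0.118, 3.126, 0.026]
ft_force: [-4.6, 3.6, 14.4]
width: 23.9
```

>>> {"fn": "move_arm", "kwargs": {"increments": [255, 0.2, -1.2, 0.9, 0, 255, 0.2, -2.5, 0.9, 0]}}

```text
t: 18.52
ee_pos: [492.4, -20.4, 102.8]
orientation: [0.118, 3.125, 0.027]
ft_force: [-4.2, 2.3, 12.6]
width: 24.1
```

>>> {"fn": "move_arm", "kwargs": {"increments": [255, 0.2, -1.2, 0.85, 0, 255, 0.2, -2.5, 0.8, 0]}}

```text
t: 18.77
ee_pos: [492.3, -22.6, 102.8]
orientation: [0.119, 3.125, 0.028]
ft_force: [-4.3, 3.7, 11.7]
width: 23.6
```

>>> {"fn": "move_arm", "kwargs": {"increments": [255, 0.2, -1.2, 0.65, 0, 255, 0.2, -2.5, 0.6, 0]}}

```text
t: 19.02
ee_pos: [492.2, -24.5, 103.0]
orientation: [0.12, 3.124, 0.03]
ft_force: [-4.2, 4.5, 15.3]
width: 23.9
```

>>> {"fn": "move_arm", "kwargs": {"increments": [255, 0.2, -1.2, 0.5, 0, 255, 0.2, -2.5, 0.5, 0]}}

```text
t: 19.27
ee_pos: [492.0, -26.6, 103.3]
orientation: [0.12, 3.124, 0.031]
ft_force: [-5.0, 3.0, 14.2]
width: 23.8
```

>>> {"fn": "move_arm", "kwargs": {"increments": [255, 0.2, -1.5, 0.4, 0, 255, 0.2, -3, 0.4, 0]}}

```text
t: 19.52
ee_pos: [491.7, -29.4, 103.6]
orientation: [0.12, 3.123, 0.031]
ft_force: [-4.5, 2.4, 11.7]
width: 23.5
```

>>> {"fn": "move_arm", "kwargs": {"increments": [255, 0.2, -2, 0.45, 0, 255, 0.2, -4, 0.45, 0]}}

```text
t: 19.77
ee_pos: [491.4, -33.3, 103.7]
orientation: [0.12, 3.123, 0.032]
ft_force: [-3.7, 1.7, 11.6]
width: 23.6
```

>>> {"fn": "move_arm", "kwargs": {"increments": [255, 0.2, -2, 0.45, 0, 255, 0.2, -4, 0.45, 0]}}

```text
t: 20.02
ee_pos: [491.0, -37.2, 103.8]
orientation: [0.12, 3.123, 0.032]
ft_force: [-3.2, 1.8, 11.2]
width: 23.8
```

>>> {"fn": "move_arm", "kwargs": {"increments": [255, 0.15, -2, 0.45, 0, 255, 0.15, -4, 0.45, 0]}}

```text
t: 20.27
ee_pos: [490.7, -41.2, 103.8]
orientation: [0.12, 3.122, 0.032]
ft_force: [-4.0, 1.4, 9.3]
width: 23.8
```

>>> {"fn": "move_arm", "kwargs": {"increments": [255, 0.15, -1.5, 0.45, 0, 255, 0.15, -3, 0.45, 0]}}

```text
t: 20.52
ee_pos: [490.5, -44.2, 103.9]
orientation: [0.12, 3.122, 0.032]
ft_force: [-3.4, 1.1, 8.1]
width: 24.1
```

```bash
python3 -c "
from h import *
o=st();inc([0,0,0],-4.2);print(R.from_rotvec(o['orientation']).as_matrix().round(4))"
```

```text
t 20.52 p [490.48 -44.19 103.88] F [-3.38  1.1   8.11] M [0.229 0.812 0.054] w 24.1 q [-0.13  0.41  2.01  0.03  0.71 -1.65]
inc dx 494.1 dy 4.2 dz 96.0 yaw -0.20  rows>=8.1,0.0 z tilt 1.54 yaw now -4.4
[[-0.9969  0.0767  0.0179]
 [ 0.0771  0.9968  0.02  ]
 [-0.0163  0.0213 -0.9996]]
```

>>> {"fn": "move_arm", "kwargs": {"increments": [255, 0.15, -1, 0.55, 0, 255, 0.15, -2, 0.55, 0]}}

```text
t: 20.78
ee_pos: [490.4, -46.2, 103.9]
orientation: [0.12, 3.122, 0.032]
ft_force: [-3.5, 1.6, 10.0]
width: 23.9
```

>>> {"fn": "move_arm", "kwargs": {"increments": [255, 0, 0, -3, 0, 255, 0, 0, -15, 0, 255, 0, 0, -40, 0, 255, 0, 0, -70, 0, 255, 0, 0, -90, 0, 255, 0, 0, -95, 0, 255, 0, 0, -95, 0]}}

```text
t: 21.65
ee_pos: [488.5, -48.1, 198.8]
orientation: [0.12, 3.121, 0.032]
ft_force: [-0.6, 0.1, -5.2]
width: 23.6
```

Run:
```python
from h import *
o=st(); s=ctrl.get_image("side"); crop(s["frame"],220,140,170,170,3.5,"pics/s5.png")
d=ctrl.get_image("wrist"); np.savez("w5.npz",T=wpose(d,o),fr=d["frame"]); cv2.imwrite("pics/w5.png",d["frame"][:,:,::-1])
o=st();inc([559.1,-274.6,200],13.9);print(R.from_rotvec(o['orientation']).as_matrix()[:,2].round(4))
```

```text
t 21.65 p [488.49 -48.05 198.81] F [-0.57  0.08 -5.22] M [-0.014  0.044  0.051] w 23.6 q [-0.14  0.25  1.95  0.03  0.92 -1.65]
t 21.75 p [488.   -47.98 198.04] F [-0.42 -0.07 -5.05] M [-0.013  0.021 -0.022] w 23.8 q [-0.14  0.25  1.95  0.03  0.92 -1.65]
inc dx -88.4 dy -220.4 dz -5.3 yaw -18.30  rows>=3.8,1.7 z tilt 1.5 yaw now -4.4
[ 0.0168  0.0202 -0.9997]
```

View pics/s5.png

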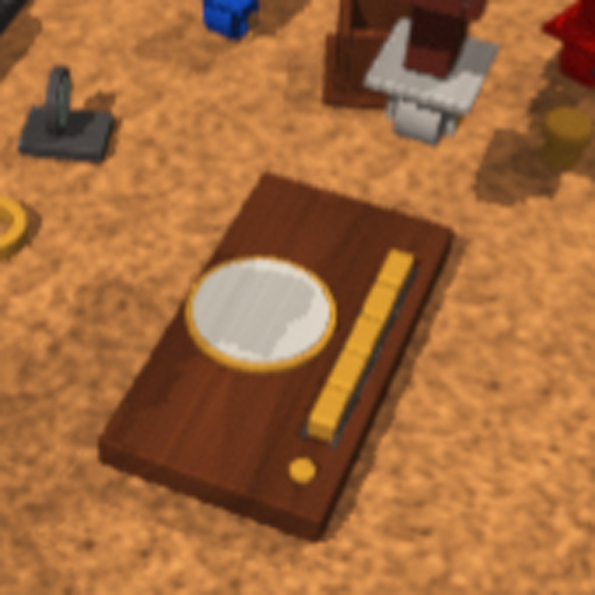

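View pics/w5.png

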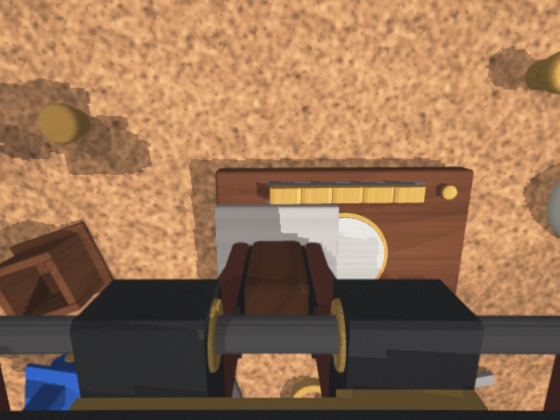

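Run:
```python
from h import *
fr=np.load("w5.npz")["fr"]; crop(fr,255,170,215,40,3.7,"pics/w5a.png")
s=ctrl.get_image("side"); a=cv2.imread("pics/side0.png")[200:270,300:350]; b=s["frame"][200:270,300:350,::-1]
cv2.imwrite("pics/ba.png",cv2.resize(np.hstack([a,b]),None,fx=7.5,fy=7.5,interpolation=cv2.INTER_CUBIC))
```

```text
(no output)
```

View pics/w5a.png

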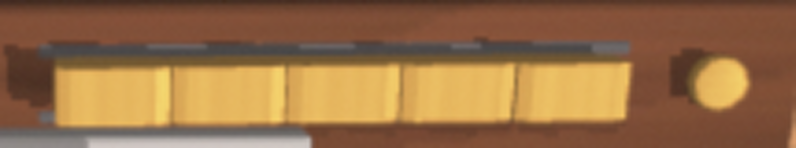

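View pics/ba.png

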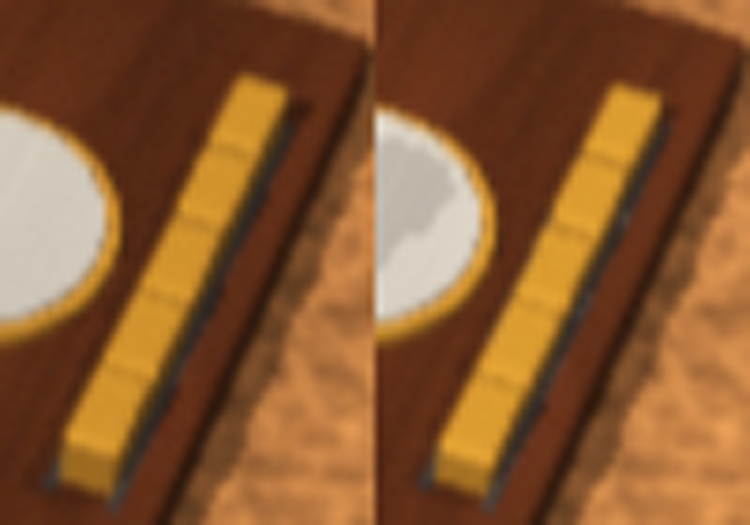

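All seams dropped by about 9–10 px in the 7.5× before/after crop, roughly 3.6 mm and uniform along the strip. The row is continuous and the mirror is untouched. Next I take the roller back over the stand, allowing for the 1.5° tilt the tool picked up under load.

```bash
python3 -c "
from h import *
inc([558.6,-275.4,190],13.85)"
```

```text
inc dx -87.8 dy -221.4 dz 4.5 yaw -18.25  rows>=3.8,1.7 z tilt 1.5 yaw now -4.4
```

>>> {"fn": "move_arm", "kwargs": {"increments": [255, -8, -20, 1, -3, 255, -26, -65, 1, -7, 255, -48, -120, 2, -11, 255, -68, -172, 3, -15, 255, -82, -207, 4.5, -18, 255, -87.8, -221.4, 4.5, -18.3, 255, -87.8, -221.4, 4.5, -18.3, 255, -87.8, -221.4, 4.5, -18.3, 255, -87.8, -221.4, 4.5, -18.3]}}

```text
t: 22.92
ee_pos: [558.4, -273.9, 190.1]
orientation: [-0.379, 3.1, 0.029]
ft_force: [0.1, -0.3, -4.8]
width: 24.5
```

Run:
```python
from h import *
o=st();inc([558.6,-275.4,120],13.85);inc([558.6,-275.4,70],13.85); print(R.from_rotvec(o['orientation']).as_matrix()[:,2].round(4))
```

```text
t 22.93 p [ 558.35 -273.95  190.06] F [ 0.1  -0.35 -4.81] M [0.028 0.032 0.001] w 24.5 q [-0.49  0.45  1.67  0.03  1.02 -2.32]
inc dx 1.5 dy -2.6 dz 70.0 yaw 0.11  rows>=1.1,0.0 z tilt 1.5 yaw now 13.96
inc dx 2.6 dy -3.4 dz 120.0 yaw 0.11  rows>=1.9,0.0 z tilt 1.5 yaw now 13.96
[ 0.016   0.0207 -0.9997]
```

>>> {"fn": "move_arm", "kwargs": {"increments": [255, 0.3, -1.8, 15, 0, 255, 0.8, -2.2, 35, 0, 255, 1.2, -2.4, 50, 0, 255, 1.3, -2.4, 57, 0, 255, 1.3, -2.4, 58, 0, 255, 1.3, -2.4, 58, 0]}}

```text
t: 23.68
ee_pos: [559.0, -275.7, 132.3]
orientation: [-0.379, 3.099, 0.028]
ft_force: [-0.4, 0.2, -4.7]
width: 23.9
```

Run:
```python
from h import *
o=st(); s=ctrl.get_image("side"); crop(s["frame"],260,90,120,100,6,"pics/s6.png")
d=ctrl.get_image("wrist"); crop(d["frame"],180,120,190,160,4,"pics/w6.png")
st();inc([558.6,-275.4,100],13.85);inc([558.6,-275.4,75],13.85)
```

```text
t 23.68 p [ 558.95 -275.65  132.33] F [-0.35  0.18 -4.69] M [ 0.     0.076 -0.024] w 23.9 q [-0.49  0.53  1.7   0.03  0.91 -2.32]
t 23.77 p [ 558.99 -275.67  132.64] F [-0.39 -0.5  -4.65] M [-0.008  0.007  0.034] w 24.1 q [-0.49  0.53  1.7   0.03  0.91 -2.32]
inc dx 1.0 dy -0.1 dz 32.6 yaw 0.11  rows>=0.5,0.0 z tilt 1.51 yaw now 13.96
inc dx 1.6 dy -0.5 dz 57.6 yaw 0.11  rows>=0.9,0.0 z tilt 1.51 yaw now 13.96
```

View pics/s6.png

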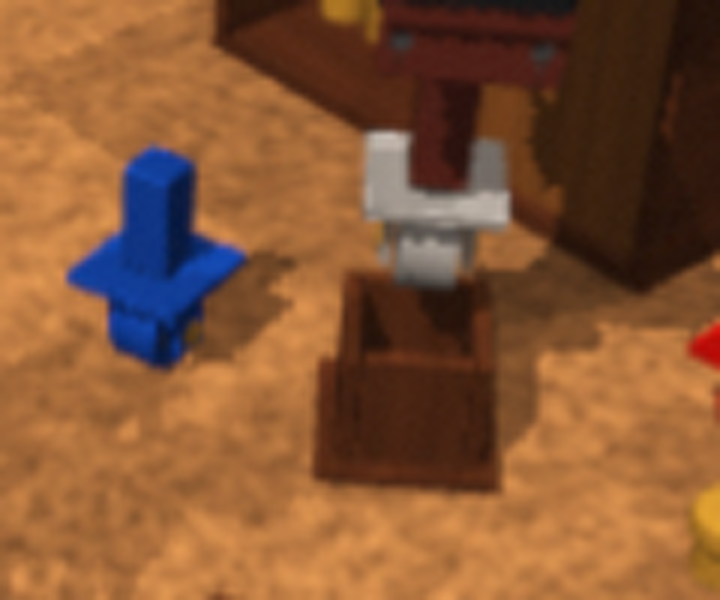

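View pics/w6.png

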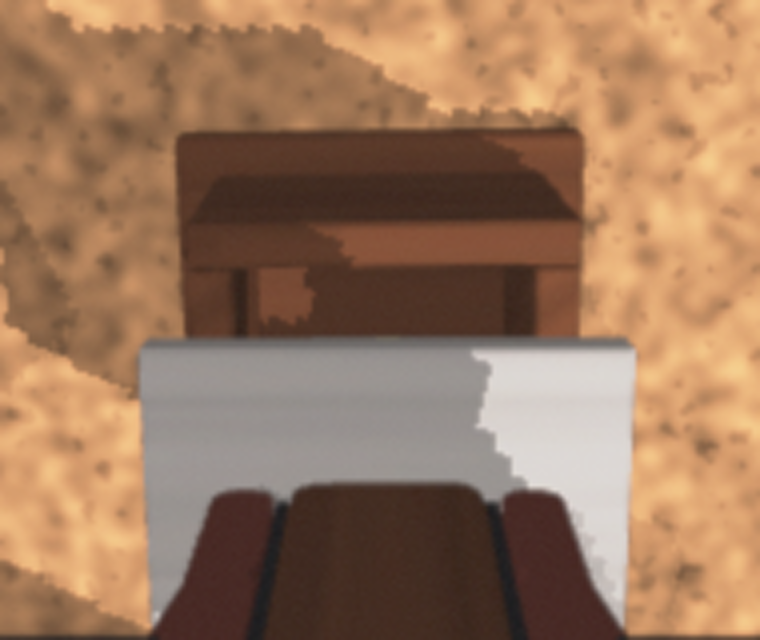

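>>> {"fn": "move_arm", "kwargs": {"increments": [255, 0.5, -0.1, 12, 0, 255, 0.8, -0.1, 24, 0, 255, 1, -0.1, 32, 0, 255, 1, -0.1, 32, 0]}}

```text
t: 24.28
ee_pos: [558.0, -275.0, 99.4]
orientation: [-0.379, 3.101, 0.03]
ft_force: [-0.5, -0.3, -4.1]
width: 23.3
```

Run:
```python
from h import *
st();inc([558.7,-275.3,76],13.85)
```

```text
t 24.27 p [ 557.96 -274.99   99.41] F [-0.51 -0.28 -4.1 ] M [ 0.001 -0.002 -0.01 ] w 23.3 q [-0.49  0.57  1.71  0.03  0.85 -2.33]
inc dx -0.2 dy -0.9 dz 23.4 yaw 0.11  rows>=0.4,0.0 z tilt 1.49 yaw now 13.96
```

No contact in the well (force equals the tare). Down further.

>>> {"fn": "move_arm", "kwargs": {"increments": [255, -0.2, -0.8, 8, 0, 255, -0.2, -0.8, 16, 0, 255, -0.2, -0.8, 23, 0, 255, -0.2, -0.8, 23, 0]}}

```text
t: 24.78
ee_pos: [558.2, -275.0, 75.6]
orientation: [-0.379, 3.102, 0.031]
ft_force: [0.0, -0.6, -4.3]
width: 24.0
```

>>> {"fn": "move_arm", "kwargs": {"increments": [255, 0, 0, 2, 0, 255, 0, 0, 4, 0]}}

```text
t: 25.02
ee_pos: [558.4, -274.9, 71.7]
orientation: [-0.379, 3.102, 0.031]
ft_force: [-0.0, 0.0, -4.2]
width: 24.0
```

Run:
```python
from h import *
st();inc([558.7,-275.3,70],13.85)
```

```text
t 25.02 p [ 558.39 -274.92   71.67] F [-0.04  0.02 -4.16] M [ 0.016  0.012 -0.036] w 24.0 q [-0.49  0.61  1.72  0.04  0.81 -2.33]
inc dx -0.2 dy -0.5 dz 1.7 yaw 0.10  rows>=0.0,0.0 z tilt 1.49 yaw now 13.95
```

>>> {"fn": "move_arm", "kwargs": {"increments": [255, -0.2, -0.3, 0.7, 0, 255, -0.2, -0.3, 1.2, 0]}}

```text
t: 25.28
ee_pos: [558.8, -275.2, 70.7]
orientation: [-0.379, 3.101, 0.03]
ft_force: [-0.3, -0.4, -1.5]
width: 23.8
```

>>> {"fn": "move_arm", "kwargs": {"increments": [255, 0, 0, 0.6, 0, 255, 0, 0, 0.6, 0]}}

```text
t: 25.52
ee_pos: [558.9, -275.2, 70.6]
orientation: [-0.379, 3.101, 0.03]
ft_force: [-2.7, 1.8, 2.4]
width: 23.8
```

Run:
```python
from h import *
st()
```

```text
t 25.52 p [ 558.88 -275.24   70.57] F [-2.67  1.76  2.36] M [ 0.072  0.566 -0.051] w 23.8 q [-0.49  0.62  1.72  0.04  0.8  -2.33]
```

The plate touches the rim (reading +7 N over the tare). Releasing.

>>> {"fn": "move_arm", "kwargs": {"increments": [0, 0, 0, -0.2, 0, 0, 0, 0, -0.2, 0, 0, 0, 0, -0.2, 0, 0, 0, 0, -0.2, 0, 0, 0, 0, -0.2, 0, 0, 0, 0, -0.2, 0]}}

```text
t: 26.28
ee_pos: [558.9, -275.2, 70.8]
orientation: [-0.379, 3.101, 0.03]
ft_force: [0.3, -0.2, -0.1]
width: 80.4
```

Run:
```python
from h import *
st(); d=ctrl.get_image("wrist"); crop(d["frame"],150,120,260,200,3,"pics/w7.png")
```

```text
t 26.27 p [ 558.87 -275.24   70.75] F [ 0.34 -0.23 -0.11] M [0.056 0.011 0.018] w 80.4 q [-0.49  0.62  1.72  0.04  0.8  -2.33]
```

View pics/w7.png

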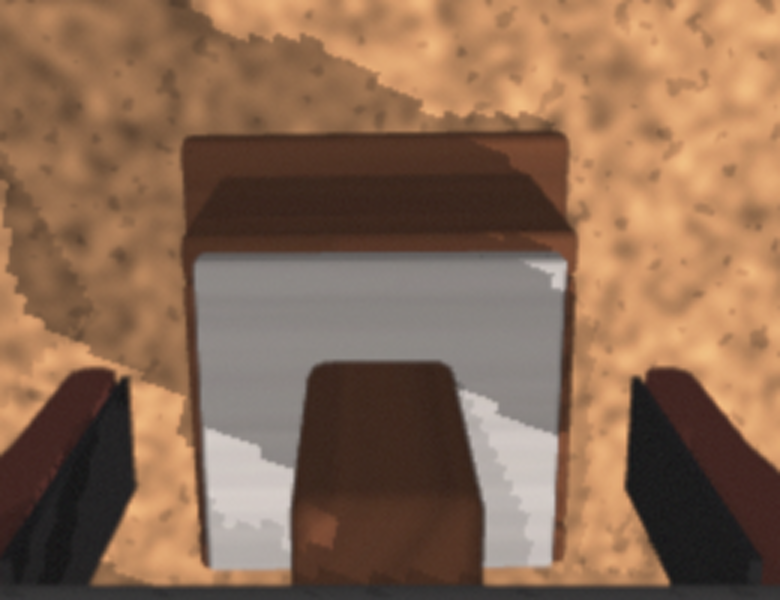

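Released and seated flat on the rim, with the fingers clear of it. Retreating straight up along the tool axis.

>>> {"fn": "move_arm", "kwargs": {"increments": [0, 0, 0, -15, 0, 0, 0, 0, -45, 0, 0, 0, 0, -90, 0, 0, 0, 0, -130, 0, 0, 0, 0, -150, 0, 0, 0, 0, -150, 0, 0, 0, 0, -150, 0]}}

```text
t: 27.2
ee_pos: [556.2, -278.2, 220.2]
orientation: [-0.379, 3.102, 0.031]
ft_force: [0.8, 0.6, 0.1]
width: 87.7
```

Run:
```python
from h import *
st(); s=ctrl.get_image("side"); crop(s["frame"],230,80,200,220,2.7,"pics/s8.png")
d=ctrl.get_image("wrist"); cv2.imwrite("pics/w8.png",d["frame"][:,:,::-1]); st()
```

```text
t 27.2 p [ 556.17 -278.19  220.22] F [0.84 0.61 0.1 ] M [ 0.042 -0.041 -0.01 ] w 87.7 q [-0.5   0.42  1.64  0.03  1.08 -2.32]
t 27.3 p [ 555.97 -278.04  219.48] F [ 0.12 -0.33 -0.29] M [0.032 0.037 0.015] w 87.8 q [-0.5   0.42  1.64  0.03  1.08 -2.32]
```

View pics/s8.png

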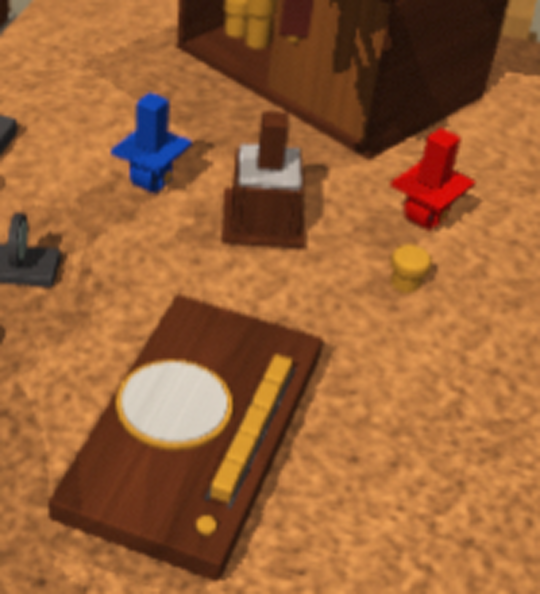

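View pics/w8.png

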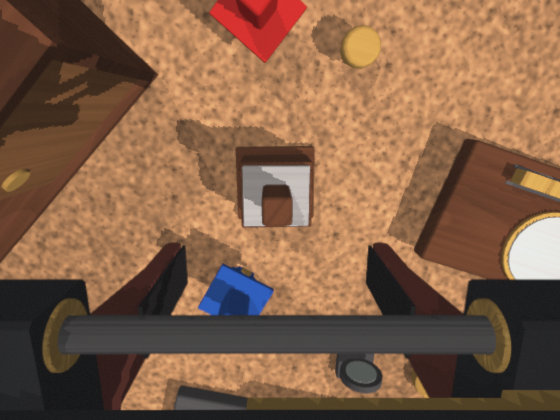

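The roller stands upright in its stand and everything else is in place. One numeric check that all five sections went down equally:

Run:
```python
from h import *
d=np.load("board.npy"); 
s=ctrl.get_image("side"); cs=cam(s); a=cv2.cvtColor(cv2.imread("pics/side0.png"),cv2.COLOR_BGR2GRAY); b=cv2.cvtColor(s["frame"],cv2.COLOR_RGB2GRAY)
c0=np.array([495.35,18.4]); u=np.array([.0737,.9973]); n=np.array([.9973,-.0737])
ys=[69.5,42,14,-14,-42,-69.5]
for off in (-7,0,7):
    P=np.array([[*(c0+u*y+n*off),54] for y in ys]); p=proj(cs,P).astype(np.float32)
    Q=P.copy(); Q[:,2]-=4; e=proj(cs,Q)-p
    r,stt,_=cv2.calcOpticalFlowPyrLK(a,b,p.reshape(-1,1,2),None,winSize=(9,9),maxLevel=1)
    print(off,(r.reshape(-1,2)-p).round(2).tolist(),"exp4mm",e.round(2)[[0,-1]].tolist())
```

```text
-7 [[-0.03999999910593033, 1.190000057220459], [-0.11999999731779099, 1.340000033378601], [-0.2199999988079071, 1.3799999952316284], [-0.009999999776482582, 1.2100000381469727], [-0.14000000059604645, 1.2000000476837158], [-0.009999999776482582, 1.1200000047683716]] exp4mm [[-0.17, 1.33], [-0.22, 1.35]]
0 [[-0.2199999988079071, 1.3600000143051147], [-0.1899999976158142, 1.190000057220459], [-0.20999999344348907, 1.2000000476837158], [-0.14000000059604645, 1.0], [-0.17000000178813934, 1.1100000143051147], [-0.07999999821186066, 1.0499999523162842]] exp4mm [[-0.15, 1.33], [-0.21, 1.35]]
7 [[-0.3100000023841858, 1.4199999570846558], [-0.2199999988079071, 1.149999976158142], [-0.09000000357627869, 0.7300000190734863], [-0.18000000715255737, 0.6600000262260437], [-0.23000000417232513, 1.2000000476837158], [-0.18000000715255737, 1.0399999618530273]] exp4mm [[-0.14, 1.33], [-0.2, 1.35]]
```

The contact heights while pressed were TCP z 102.2, 102.0, 102.05, 102.75 and 103.75 for sections 1 to 5. They fit a straight slope of 0.014 rad plus a bow of about 0.9 mm, which is the seat shape described. A section left standing high would break that curve. The image flow, at 1.0–1.4 px against 1.33 expected for 4 mm, agrees within its roughly 0.2–0.3 px noise, apart from two weak points at the strip's edge (0.66 and 0.73 px). Handing in.

Run:
```python
from h import *
st(); print(ctrl.close_job())
```

```text
t 27.35 p [ 556.04 -278.09  219.43] F [-0.63  0.22  0.03] M [-0.021  0.006  0.035] w 87.8 q [-0.5   0.42  1.64  0.03  1.08 -2.32]
the job is handed in; nothing more can be done
None
```

I took the steel-and-walnut roller from its stand and rolled it along sections 1 to 5 from the stud end. I then hung it back upright in the stand and handed the job in at 27 s.

- **Force:** about 11–21 N while rolling (reading minus a tare of about −4.6 N, readings noisy by about ±0.5–0.8 N). The lowest was about 10.4 N at the seam between sections 1 and 2, and the highest about 21 N on section 4. I only saw the force at the end of each short move, so brief dips or peaks between readings would not show.
- **Seating:** the contact heights fit one smooth slope with about 0.9 mm of bow, which is what fully seated sections should give. In the side camera the strip dropped about 1.0–1.4 px, where 4 mm should give 1.33 px. Two points at the strip's edge read only 0.66 and 0.73 px. I put that down to background in the measuring window, because the force and height data there were normal.
- **Last look:** the crown plate lay flat on the stand's rim and the gripper was open and clear. The mirror was untouched and nothing else in view had moved; I did not retake the top view. The tool had picked up about 1.5° of tilt under load, which did not affect hanging the roller back.

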